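Load a rotary parts dispenser and shut its cap

TASK

Stand the small square parts dispenser down in the steel filling nest (any way round) and let go of it, then take its cap by the bar and turn it until the cap's window lies over the compartment at the corner with the lug. Drop the tall thin hexagonal spacer through the window into that compartment, then turn the cap until the window lies over the cut-off corner, so that the dispenser is shut, and let go. Keep the dispenser upright and leave the other things on the bench where they are.

Things in the scene. Friction and masses are not known exactly. Their poses are not given: they have to be found in the camera images.
- dispenser_center (a point): Grey plastic parts dispenser, loose, upright: 66 x 66 mm square tub 48 mm high; round cap (64 mm across, no overhang) to 54 mm, bar on it to 73 mm; about 420 g. Point on its vertical axis, 25 mm above its underside; x, y square to the flat sides (at +-33 mm), z up. Either pair of flats can be grasped. Compartments, 29 mm square, 44 mm deep, in the quarters (+x,+y), (-x,+y), (-x,-y).
- lug (a point): Lug at the dispenser's (+x,+y) corner, 12 mm wide, sticking out 12 mm diagonally, 35 to 47 mm above the underside. It marks the compartment to load. Point in the middle of the lug.
- cut_corner (a point): The dispenser's (+x,-y) corner, cut off at 45 degrees (18 mm off either side) and solid, with no compartment. Point in the middle of the cut face, 24 mm above the underside.
- cap (a joint): Angle of the dispenser's turning cap on the tub, rad, growing counter-clockwise seen from above. 0: window over the lug's compartment (+x,+y). -1.571: window over the cut-off solid corner (+x,-y), which is shut. 1.571: window over (-x,+y). Stops at +-2.2. It turns with steady friction of 0.04 N m and stays where it is left.
- cap_grip (a point): Middle of the black bar grip on the cap, on the cap's axis, 15 mm above the cap's underside and 9 mm above its top face. The bar is 10 mm thick along this frame's x, 40 mm long along its y and stands 19 mm above the cap's flat top. The frame's x points at the window; it turns with the cap.
- cap_window (a point): Middle of the window in the aluminium cap, at the level of the cap's top face (6 mm thick), 18 mm from the cap's axis. The window is 22 mm radially (this frame's x) by 24 mm across (y).
- nest_center (a point): Steel filling nest fixed to the bench: plate 97 mm square with a square raised edge, inside 73 x 73 mm, edge 6 mm thick and 10 mm high above the bench. This point is in the middle of its floor, 3 mm above the bench; x and y square to its edges. The dispenser stands in it with 3.5 mm of play all round, any of four ways round.
- spacer_center (a point): The tall thin hexagonal steel spacer, loose, standing on end: 14 mm across flats (flats face this frame's +-x and every 60 degrees), 36 mm tall, 45 g. The point is its centre, 18 mm above its foot. The fingers can hold its upper part and let its lower part into the window.
- nut: Bystander: flat hexagonal steel nut blank, 30 mm across flats, 14 mm high; origin at its underside.
- bush: Bystander: short steel bush, 32 mm across with an 18 mm bore, 18 mm high; origin at its underside.
- bracket_mid (a point): Bystander: steel angle bracket, foot 50 x 30 mm, upright leaf 43 mm high; point in the middle of its foot.
- tape: Bystander: roll of cardboard-brown tape, 100 mm across, 24 mm high; origin at its underside.
- driver_grip (a point): Bystander: screwdriver with a black handle lying on the bench; point on its handle.
- jar: Bystander: clear jar, 60 mm across, 80 mm high; origin at its underside.
- carton: Bystander: cardboard carton, 90 x 120 x 60 mm; origin at its underside.
Not all that is in view belongs to the job. Leave any green or turquoise look-alike of the part that bears dispenser_center alone.

How it is judged:
On the way, in this order (a step that is already met when the one before it is completed fails the run):
1. the dispenser stands down in the nest, let go (horizontal distance between dispenser_center and nest_center below 0.0065 m and z of dispenser_center in the frame of nest_center below 0.028 m and angle between dispenser_center's own z axis and vertical below 0.05 rad and contact force between the fingers and dispenser below 0.3 N), for 0.2 s.
2. in the nest, the cap's window lies over the lug's compartment (horizontal distance between dispenser_center and nest_center below 0.0065 m and z of dispenser_center in the frame of nest_center below 0.028 m and angle between dispenser_center's own z axis and vertical below 0.05 rad and value of joint cap between -0.2 and 0.2 rad), for 0.2 s.
3. the spacer is in the lug's compartment (horizontal distance between dispenser_center and nest_center below 0.0065 m and z of dispenser_center in the frame of nest_center below 0.028 m and angle between dispenser_center's own z axis and vertical below 0.05 rad and x of spacer_center in the frame of dispenser_center between 0.003 and 0.031 m and y of spacer_center in the frame of dispenser_center between 0.003 and 0.031 m and z of spacer_center in the frame of dispenser_center between -0.022 and 0.006 m and value of joint cap between -0.35 and 0.35 rad), for 0.2 s.
At the end, for the whole second after the job is handed in: The dispenser stands upright (within 0.05 rad) on the floor of the nest within 6.5 mm of its middle, at rest and released; the spacer rests in the lug's compartment below the cap; the cap's window lies over the cut-off corner within 0.2 rad (all of step 1 and x of spacer_center in the frame of dispenser_center between 0.003 and 0.031 m and y of spacer_center in the frame of dispenser_center between 0.003 and 0.031 m and z of spacer_center in the frame of dispenser_center between -0.022 and 0.006 m and value of joint cap between -1.771 and -1.371 rad and linear speed of dispenser below 0.01 m/s and linear speed of spacer below 0.02 m/s); the robot touches nothing.
It fails at once if the dispenser is tipped by more than 0.5 rad (angle between dispenser_center's own z axis and vertical above 0.5 rad).
It fails at once if a bystander is shifted: the nut or bush by more than 20 mm, any other by more than 30 mm (distance of any of nut, bush from where it was at the start of the episode above 0.02 m or distance of any of bracket_mid, tape, driver_grip, jar, carton from where it was at the start of the episode above 0.03 m).
It also fails if it takes over 72 s, if anything falls off the work surface, if the arm or the gripper's body presses on something with over 40 N, if the wrist force passes 120 N, or if a joint passes its speed limit or range.

ROBOT

A 6-joint arm with a two-finger parallel gripper is mounted at the origin on the work surface. World frame = base frame: x ahead of the robot, y to its left, z up, the work surface at z = 0. Lengths are in m, angles in rad, forces in N, time in s.
With the tool pointing down it reaches from about 0.275 to 0.875 m from the base axis. Payload 12.5 kg.
Tool frame: the origin (TCP) lies midway between the tips of the shut fingers; the grasp point (between the pads) lies 19 mm behind it; z points along the fingers, x is the direction in which the jaws open and shut, and the axes are right-handed (so a half turn about z gives the same grasp; the last joint's range is limited). The gripper opens to 85 mm and grips with 20 to 120 N. Pads are 22 mm wide; open, the fingers measure 114 mm over their backs; the gripper's body (76 mm by 85 mm) begins 54 mm behind the grasp point. The pads swing forward as they close: fully open they stand 13 mm farther back than shut.
Start: joints at [-1.231, 0.351, 1.652, -0, 1.139, -0.085], TCP at [0.227, -0.501, 0.231] pointing down, gripper open.
Joint ranges: [-2.75, 2.75], [-0.79, 2.1], [0.01, 2.65], [-1.57, 4.71], [0.07, 3.14], [-2.87, 2.87]. Speed limits (rad/s): [2.22, 2.22, 2.79, 3.14, 3.14, 3.14].

INTERFACE

Orientations are given as a unit quaternion [w, x, y, z].
In Python, from cell import arm gives the robot as it stands. The module is installed in compiled form; this text tells all that it offers.
- The arm moves only by the shell command python3 -m handwheel 'ROWS' [FORCE]. ROWS is JSON, a list of rows, each a list of 7 numbers: the turn, a rotation vector about the tool's x, y, z in degrees, then the shift along the tool's x, y, z in m, then the closure, from -1 (fully open) to 1 (shut). In form: [[wx, wy, wz, dx, dy, dz, gripper], ...]. A call has 1 to 10 rows; each row is the pose to reach, as a shift and turn from the pose commanded when the call began, along the tool's axes at that moment; what a row does not reach only later rows make up. A row lasts 1/12 s, in which the tool goes at most 41.7 mm and 7.16 degrees, less where a joint would pass 70% of its speed; a pose out of reach is approached as far as the arm can. A call with a gripper value outside its range is refused whole. The fingers move at their own pace and stop on an object; FORCE is the grip in N (left out, the last holds). Time passes only in rows, so rows that repeat a pose let the fingers close. It gives the time, the measured TCP pose, the force and the opening at its end, in the units of the state.
- arm.sense(): the state, without advancing time (a new reading comes with each control period).
- arm.read_camera(name): name is "scene" or "top" or "wrist"; returns (picture, depth): 420x560x3 uint8, blue, green, red; 420x560 float32, m along the optical axis (not along the pixel's ray), 0 where there is no reading.
- arm.camera_params(name): a dict with "intrinsics" (3x3 intrinsics, pixels), "world_from_camera" (4x4, takes a point from camera to world coordinates); the wrist camera has in their place "mount" (4x4, takes a point from camera to tool coordinates, whose origin is the TCP and whose axes are the tool frame's). Camera axes: x right, y down, z forward; pixel columns grow to the right and rows downward; lengths in m; the calibration is good to about 2 mm. A picture is of the moment at which its call begins: read the wrist's pose just before it. camera_params takes no time and is no camera call.
- arm.close_job(): hands the job in, once; it reports no verdict.
Trained networks look in the newest picture that a camera, given by its name, has taken for a name from the list of things; names that differ only in an ending like _2 or _b are one class to them, and where a whole thing is asked for, a point or a joint stands for the part that bears it (a point fixed in the world has none). Each returns a list of dicts, best first, with "conf" (0 to 1); they miss things now and then, are a little off and sometimes report something else, mostly with a low value. They report only what shows in the picture. A call takes as long as a camera call. They do not tell look-alikes from the thing itself.
- arm.search_frame(camera, label): "rect" ([left, top, width, height] in pixels, round what is visible of it).
- arm.trace(camera, label): "region" (420x560 bool, what is visible of it) and "rect" ([left, top, width, height] in pixels, round what is visible of it).
The state is a dict: "time_s": time; "joint_pos": joint angles; "dq": joint speeds; "joint_efforts": joint torques, N m; "ee_pos": TCP position; "ee_rot": TCP orientation; "contact_force": force on the tool from outside, world axes, zero at the start; "ft_torque": the same for the moment, N m; "width": finger opening in m.
Only numpy, scipy, OpenCV 4.12 (cv2) and the standard library are available. Lean on these libraries where they do the work, as an engineer would, in place of code of your own. Each camera call takes 0.05 s, during which the arm holds its last target. There are 200 camera calls.

## Working session

There is one attempt and no reset: what is moved stays moved. The work goes in short steps, Python scripts to look and compute and a shell command to move; the robot and the scene stay as the last step left them, time stands still between calls to the robot, and variables do not carry over. Pictures are saved under pics/ and viewed, about 8 in all and at most 12, crops included, and the job is handed in when it is done.

```bash
mkdir -p pics; ls; cat > h.py <<'E'
from cell import arm
import numpy as np, cv2
from scipy.spatial.transform import Rotation as R
def wfc(cam,st=None):
    p=arm.camera_params(cam); K=np.array(p["intrinsics"])
    if cam!="wrist": return K,np.array(p["world_from_camera"])
    st=st or arm.sense(); q=st["ee_rot"]; T=np.eye(4)
    T[:3,:3]=R.from_quat([q[1],q[2],q[3],q[0]]).as_matrix(); T[:3,3]=st["ee_pos"]
    return K,T@np.array(p["mount"])
def cloud(cam):
    st=arm.sense(); im,d=arm.read_camera(cam); K,T=wfc(cam,st)
    v,u=np.mgrid[:420,:560]; c=np.stack([(u-K[0,2])/K[0,0]*d,(v-K[1,2])/K[1,1]*d,d],-1)
    P=c@T[:3,:3].T+T[:3,3]; P[d==0]=np.nan
    return im,d,P
def proj(cam,X,st=None):
    K,T=wfc(cam,st); c=np.linalg.inv(T)@np.append(X,1); p=K@c[:3]; return p[:2]/p[2]
E
python3 - <<'E'
from h import *
for c in("top","scene"):
    im,d,P=cloud(c); cv2.imwrite(f"pics/{c}0.png",im); np.savez(f"pics/{c}0.npz",im=im,P=P)
    print(c,arm.camera_params(c)["world_from_camera"][:3])
    for l in("dispenser_center","lug","cut_corner","cap_grip","cap_window","nest_center","spacer_center"):
        for r in arm.trace(c,l)[:3]:
            m=r["region"]; print(l,round(r["conf"],2),np.round(r["rect"]),np.round(np.nanmedian(P[m],0),3), np.round(np.nanmax(P[m][:,2]),3))
print(arm.sense()); print(arm.camera_params("wrist"))
E
```

```text
pics
top [[-0.02145217 -0.99752729  0.06692615  0.46929456]
 [-0.99972605  0.02202988  0.00790587  0.07462827]
 [-0.0093607  -0.06673822 -0.99772661  1.14070352]]
dispenser_center 0.9 [165. 242.  48.  50.] [0.417 0.268 0.052] 0.077
dispenser_center 0.89 [258. 149.  50.  36.] [0.617 0.067 0.052] 0.077
dispenser_center 0.76 [189. 185.  41.  39.] [0.55  0.216 0.052] 0.077
lug 0.85 [186. 185.  50.  34.] [0.55  0.216 0.052] 0.077
lug 0.77 [260. 144.  52.  44.] [0.618 0.065 0.052] 0.077
lug 0.66 [170. 244.  42.  48.] [0.418 0.268 0.052] 0.077
cut_corner 0.97 [171. 242.  41.  50.] [0.417 0.269 0.052] 0.077
cut_corner 0.75 [186. 186.  48.  36.] [0.55  0.215 0.052] 0.077
cut_corner 0.72 [262. 148.  51.  40.] [0.617 0.065 0.052] 0.077
cap_grip 0.96 [196. 185.  32.  29.] [0.556 0.21  0.055] 0.077
cap_grip 0.92 [266. 155.  28.  28.] [0.618 0.07  0.055] 0.077
cap_grip 0.71 [171. 250.  33.  27.] [0.421 0.271 0.054] 0.077
cap_window 0.93 [196. 184.  29.  33.] [0.555 0.209 0.055] 0.077
cap_window 0.66 [171. 247.  32.  32.] [0.42  0.271 0.054] 0.077
cap_window 0.6 [269. 151.  26.  31.] [0.618 0.07  0
[... 1871 characters left out ...]
e-01, -6.36450790e-06]), 'contact_force': array([ 0.10181642, -0.26140609, -0.13196413]), 'ft_torque': array([-0.02922876,  0.09642232, -0.00310439]), 'width': 0.0851662189188897}
{'intrinsics': array([[298.16516952,   0.        , 277.65239602],
       [  0.        , 298.16516952, 210.55362846],
       [  0.        ,   0.        ,   1.        ]]), 'mount': array([[ 9.99999220e-01,  9.45607146e-04, -8.15766470e-04,
        -2.27595630e-04],
       [-6.82862756e-04,  9.60929070e-01,  2.76793887e-01,
        -7.00342095e-02],
       [ 1.04563199e-03, -2.76793114e-01,  9.60928966e-01,
        -1.42621776e-01],
       [ 0.00000000e+00,  0.00000000e+00,  0.00000000e+00,
         1.00000000e+00]])}
```

```bash
python3 - <<'E'
from h import *
t=cv2.imread("pics/top0.png"); 
a=cv2.resize(t[130:310,140:400],None,fx=3,fy=3,interpolation=cv2.INTER_CUBIC)
cv2.imwrite("pics/top_crop.png",a)
E
```

```text
(no output)
```

View pics/top0.png

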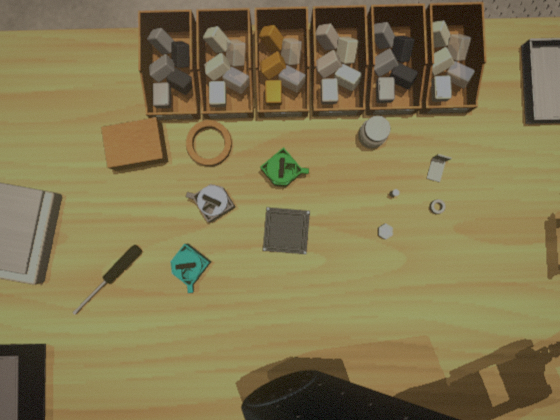

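View pics/top_crop.png

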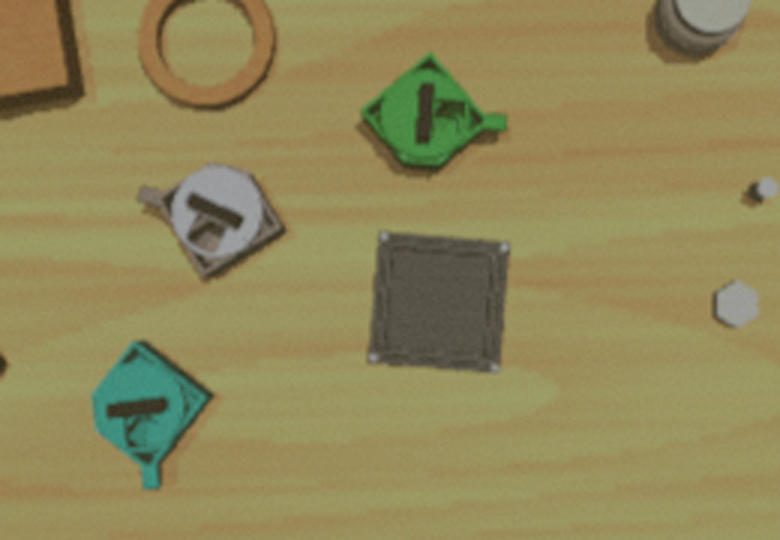

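The top picture shows three dispensers: green (282,168), turquoise (188,265) and grey (212,203). The enlarged crop confirms the grey one with the aluminium cap is the part meant, and the other two are look-alikes. The nest is at (286,231). The thin spacer is at (395,193), with the nut at (385,231) and the bush at (437,207). Next I move over the grey dispenser.

```bash
python3 -m handwheel '[[0,0,-7,-0.52,-0.59,0.02,-1],[0,0,-7,-0.52,-0.59,0.02,-1],[0,0,-7,-0.52,-0.59,0.02,-1],[0,0,-7,-0.52,-0.59,0.02,-1],[0,0,-7,-0.52,-0.59,0.02,-1],[0,0,-7,-0.52,-0.59,0.02,-1],[0,0,-7,-0.52,-0.59,0.02,-1],[0,0,-7,-0.52,-0.59,0.02,-1],[0,0,-7,-0.52,-0.59,0.02,-1],[0,0,-7,-0.52,-0.59,0.02,-1]]'
cat >> h.py <<'E'
def go(xyz,yaw):
    "tool-frame shift and turn from the measured pose to TCP xyz, tool pointing down, jaw axis at yaw deg (mod 180 nearest)"
    st=arm.sense(); q=st["ee_rot"]; A=R.from_quat([q[1],q[2],q[3],q[0]])
    c=[]
    for k in(0,180):
        B=R.from_euler("z",yaw+k,degrees=True)*R.from_euler("x",180,degrees=True)
        c.append((A.inv()*B).as_rotvec(degrees=True))
    t=min(c,key=np.linalg.norm); x=A.as_matrix()[:,0]
    s=A.inv().apply(np.array(xyz)-st["ee_pos"])
    print("t",round(st["time_s"],2),"pos",np.round(st["ee_pos"],4),"yaw",round(float(np.degrees(np.arctan2(x[1],x[0]))),1),"j1,6",np.round(np.degrees(st["joint_pos"][[0,5]]),0),"w",round(st["width"],4))
    print("TURN",np.round(t,1),"SHIFT",np.round(s,4),"rows",round(np.linalg.norm(s)/.0417,1),round(np.linalg.norm(t)/7.16,1))
E
python3 -c "
from h import *
go([.55,.216,.21],-59)"
```

```text
time_s: 1.63
ee_pos: [0.3983, -0.1194, 0.221]
ee_rot: [-0.0, 0.872, -0.49, 0.0]
contact_force: [1.5, -1.2, 0.1]
width: 0.0851
t 1.63 pos [ 0.3983 -0.1194  0.221 ] yaw -58.7 j1,6 [-23.  36.] w 0.0851
TURN [-0.  -0.   0.3] SHIFT [-0.2077 -0.304   0.011 ] rows 8.8 0.0
```

```bash
python3 -m handwheel '[[0,0,0,-0.21,-0.304,0.011,-1],[0,0,0,-0.21,-0.304,0.011,-1],[0,0,0,-0.21,-0.304,0.011,-1],[0,0,0,-0.21,-0.304,0.011,-1],[0,0,0,-0.21,-0.304,0.011,-1],[0,0,0,-0.21,-0.304,0.011,-1],[0,0,0,-0.21,-0.304,0.011,-1],[0,0,0,-0.21,-0.304,0.011,-1],[0,0,0,-0.21,-0.304,0.011,-1],[0,0,0,-0.21,-0.304,0.011,-1]]'
python3 - <<'E'
from h import *
im,d,P=cloud("wrist"); cv2.imwrite("pics/w1.png",im); np.savez("pics/w1.npz",im=im,P=P)
st=arm.sense()
for l in("dispenser_center","lug","cut_corner","cap_grip","cap_window","nest_center"):
    for r in arm.trace("wrist",l)[:3]:
        m=r["region"]; print(l,round(r["conf"],2),np.round(r["rect"]),np.round(np.nanmedian(P[m],0),3))
def rect(m,name):
    xy=P[m][:,:2]; xy=xy[~np.isnan(xy[:,0])]; print(name,len(xy),cv2.minAreaRect((xy*1000).astype(np.float32)),xy.mean(0).round(4))
near=np.hypot(P[...,0]-.55,P[...,1]-.216)<.06
rect(near&(P[...,2]>.066),"bar")
rect(near&(abs(P[...,2]-.054)<.004),"cap")
xy=P[near&(abs(P[...,2]-.054)<.004)][:,:2]*1000
print("capcircle",cv2.minEnclosingCircle(xy.astype(np.float32)))
rect(near&(P[...,2]>.03),"all")
rect(near&(abs(P[...,2]-.046)<.004),"rim")
go([.55,.216,.21],-59)
E
```

```text
time_s: 2.47
ee_pos: [0.5497, 0.2211, 0.2091]
ee_rot: [-0.001, 0.873, -0.488, 0.0]
contact_force: [0.8, 0.5, 0.6]
width: 0.0853
dispenser_center 0.8 [384. 174.  86.  78.] [0.618 0.076 0.053]
dispenser_center 0.7 [242. 150.  72.  80.] [0.555 0.219 0.054]
dispenser_center 0.69 [146. 227.  76.  70.] [0.433 0.267 0.048]
lug 0.96 [242. 154.  75.  72.] [0.555 0.219 0.054]
lug 0.75 [390. 178.  84.  75.] [0.618 0.076 0.053]
lug 0.62 [146. 223.  78.  73.] [0.433 0.267 0.047]
cut_corner 0.97 [245. 153.  73.  74.] [0.555 0.219 0.054]
cut_corner 0.66 [149. 224.  72.  72.] [0.433 0.267 0.048]
cut_corner 0.61 [388. 177.  87.  76.] [0.618 0.076 0.053]
cap_grip 0.86 [148. 246.  55.  49.] [0.429 0.271 0.054]
cap_grip 0.7 [254. 169.  64.  60.] [0.555 0.213 0.054]
cap_window 0.9 [254. 168.  59.  58.] [0.555 0.213 0.054]
cap_window 0.78 [149. 248.  54.  47.] [0.428 0.27  0.054]
cap_window 0.58 [404. 188.  64.  58.] [0.617 0.073 0.054]
nest_center 0.56 [305. 246.  71.  83.] [0.472 0.076 0.003]
bar 39127 ((552.0744018554688, 217.22824096679688), (41.85684585571289, 119.96466064453125), 30.994686126708984) [0.5634 0.2187]
cap 2051 ((550.2907104492188, 215.39617919921875), (62.5152702331543, 63.39399719238281), 31.54456329345703) [0.5549 0.2146]
capcircle ((549.791015625, 214.154541015625), 34.81148147583008)
all 42230 ((548.2341918945312, 215.76136779785156), (74.35050964355469, 119.34589385986328), 17.76075553894043) [0.5627 0.2187]
rim 856 ((552.3902587890625, 222.7817840576172), (77.59674835205078, 77.16282653808594), 30.397075653076172) [0.5527 0.2295]
t 2.82 pos [0.5482 0.2151 0.21  ] yaw -58.7 j1,6 [17. 76.] w 0.0857
TURN [-0.  -0.   0.3] SHIFT [ 0.0002 -0.002  -0.    ] rows 0.0 0.0
```

View pics/w1.png

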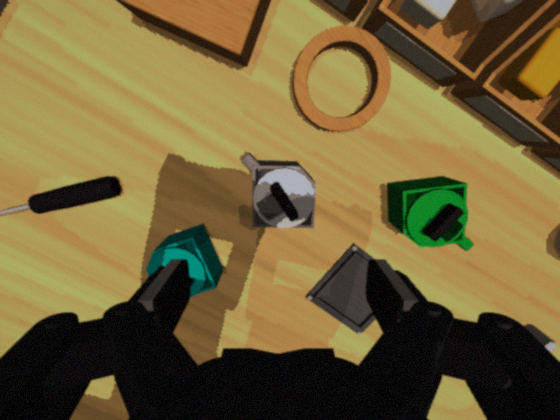

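```bash
python3 - <<'E'
from h import *
im,d,P=cloud("wrist"); np.savez("pics/w2.npz",im=im,P=P)
Z=P[...,2]
def rect(m,name):
    m=cv2.morphologyEx(m.astype(np.uint8),cv2.MORPH_OPEN,np.ones((2,2)))>0
    xy=P[m][:,:2]; r=cv2.minAreaRect((xy*1000).astype(np.float32)); print(name,len(xy),np.round(r[0],1),np.round(r[1],1),round(r[2],1),(xy.mean(0)*1000).round(1)); return xy*1000
v,u=np.mgrid[:420,:560]
near=(np.hypot(P[...,0]-.55,P[...,1]-.216)<.062)&(v<240)&(u<330)&(u>230)
rect(near&(abs(Z-.073)<.005),"bar")
xy=rect(near&(abs(Z-.054)<.0035),"cap")
print(cv2.minEnclosingCircle(xy.astype(np.float32)))
rect(near&(abs(Z-.046)<.0035),"rim")
rect(near&(Z>.03),"all")
t=np.load("pics/top0.npz")["P"]; zz=t[...,2]
n=(np.hypot(t[...,0]-.486,t[...,1]-.059)<.075)
P=t; rect(n&(zz>.007)&(zz<.03),"nest edge top")
im3=cv2.resize(im[140:240,230:330],None,fx=6,fy=6,interpolation=cv2.INTER_CUBIC); im3=cv2.convertScaleAbs(im3,alpha=1.3,beta=20)
# draw axes: bar centre guess at cap top, x dir 31deg
f=lambda X:tuple(int(k) for k in (proj("wrist",X)-[230,140])*6)
c=np.array([.550,.2155,.048]); e=R.from_euler("z",31,degrees=True).as_matrix()
pts=[c+e@np.array(p) for p in([.033,.033,0],[-.033,.033,0],[-.033,-.033,0],[.033,-.033,0])]
for i in range(4): cv2.line(im3,f(pts[i]),f(pts[(i+1)%4]),(0,0,255),1)
cv2.imwrite("pics/w2c.png",im3)
go([.55,.216,.21],-59)
E
```

```text
bar 421 [548.6 211.3] [44.9 10.9] 61.2 [nan nan]
cap 2042 [547.8 211.1] [71.2 62. ] 56.7 [nan nan]
((541.9893798828125, 209.43405151367188), 41.004661560058594)
rim 755 [546.3 214.7] [98.5 76.1] 34.4 [nan nan]
all 3512 [545.2 213.8] [95.6 76.4] 34.4 [nan nan]
nest edge top 309 [nan nan] [0. 0.] 0.0 [nan nan]
t 2.87 pos [0.5483 0.2152 0.21  ] yaw -58.7 j1,6 [17. 76.] w 0.0854
TURN [-0.  -0.   0.3] SHIFT [ 0.0002 -0.0019  0.    ] rows 0.0 0.0
```

View pics/w2c.png

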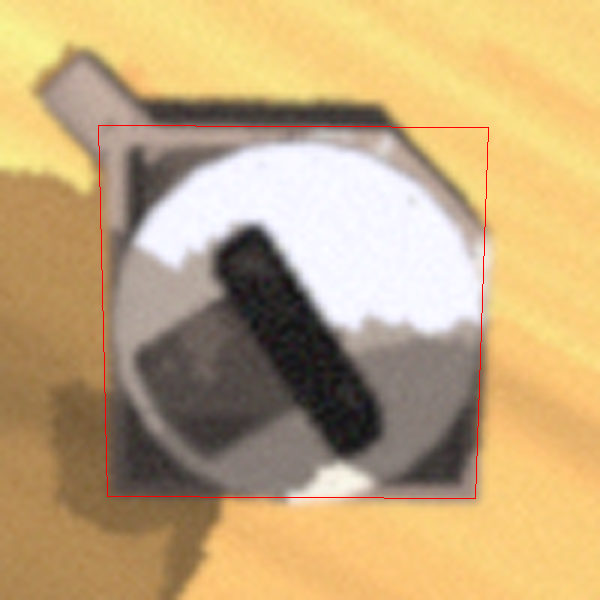

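```bash
python3 - <<'E'
from h import *
def ray(cam,uv,z):
    K,T=wfc(cam); r=T[:3,:3]@np.linalg.solve(K,[*uv,1]); return (T[:3,3]+r*(z-T[2,3])/r[2]).round(4)
print("bar",ray("wrist",(230+298/6-.4,140+340/6-.4),.073),"cap c",ray("wrist",(230+298/6-.4,140+318/6-.4),.054))
D=np.load("pics/w2.npz")["P"]
print("depth at bar", D[195:199,278:282].reshape(-1,3).round(4)[::5])
t=np.load("pics/top0.npz"); P=t["P"]; Z=P[...,2]
n=(np.hypot(P[...,0]-.486,P[...,1]-.059)<.075)&(Z>.0065)&(Z<.03)
q=P[n]; r=cv2.minAreaRect((q[:,:2]*1000).astype(np.float32)); print(len(q),r,np.nanmean(q,0))
# colour-based nest fit in top image corners
g=t["im"].astype(int); m=(g.max(-1)-g.min(-1)<40)&(g.max(-1)<150); m[:200]=0;m[260:]=0;m[:,:255]=0;m[:,315:]=0
c=max(cv2.findContours(m.astype(np.uint8),0,1)[0],key=cv2.contourArea); r=cv2.minAreaRect(c); print(r)
b=cv2.boxPoints(r); w=np.array([ray("top",p,.005)[:2] for p in b]); print(w.mean(0),w, np.degrees(np.arctan2(*(w[1]-w[0])[::-1])))
E
```

```text
bar [0.5522 0.2163 0.073 ] cap c [0.5517 0.2159 0.054 ]
depth at bar [[0.5525 0.2179 0.0728]
 [0.5521 0.2165 0.0724]
 [0.5519 0.2153 0.0734]
 [0.5515 0.2139 0.0731]]
433 ((494.23236083984375, 56.71168518066406), (93.17499542236328, 114.75701904296875), 83.07937622070312) [0.48518276 0.0592784  0.00955026]
((285.8117370605469, 230.44703674316406), (43.717002868652344, 44.17717742919922), 4.39870548248291)
[0.484475 0.0585  ] [[0.4409 0.111 ]
 [0.5375 0.1016]
 [0.528  0.0057]
 [0.4315 0.0157]] -5.557867410707249
```

Grey dispenser: centre (0.551, 0.216), yaw 31°, and the overlaid 66 mm square fits. The lug is upper left, the cut corner upper right, and the cap is at about +1.3 rad. Nest: (0.4847, 0.0588), yaw −5.3°. Next I grasp the dispenser.

```bash
python3 -m handwheel '[[0,0,0,0.001,-0.003,0.04,-1],[0,0,0,0.001,-0.003,0.08,-1],[0,0,0,0.001,-0.003,0.12,-1],[0,0,0,0.001,-0.003,0.15,-1],[0,0,0,0.001,-0.003,0.175,-1],[0,0,0,0.001,-0.003,0.19,-1],[0,0,0,0.001,-0.003,0.2,-1],[0,0,0,0.001,-0.003,0.202,-1],[0,0,0,0.001,-0.003,0.202,-1],[0,0,0,0.001,-0.003,0.202,-1]]' 60 && python3 -m handwheel '[[0,0,0,0,0,0,-0.2],[0,0,0,0,0,0,0.2],[0,0,0,0,0,0,0.2],[0,0,0,0,0,0,0.2],[0,0,0,0,0,0,0.2],[0,0,0,0,0,0,0.2]]' 60
```

```text
time_s: 3.7
ee_pos: [0.5521, 0.2169, 0.0089]
ee_rot: [-0.001, 0.872, -0.49, 0.001]
contact_force: [0.6, -0.3, 0.5]
width: 0.0852
time_s: 4.2
ee_pos: [0.5523, 0.217, 0.0091]
ee_rot: [-0.001, 0.872, -0.49, 0.001]
contact_force: [-0.5, -0.3, 6.3]
width: 0.0653
```

```bash
python3 -m handwheel '[[0,0,0,0,0,-0.02,0.2],[0,0,0,0,0,-0.05,0.2],[0,0,0,0,0,-0.08,0.2],[0,0,0,0,0,-0.09,0.2],[0,0,0,0,0,-0.09,0.2]]'
python3 -c "
from h import *
go([.4847,.0588,.095],-95.3)"
```

```text
time_s: 4.62
ee_pos: [0.5527, 0.2173, 0.1003]
ee_rot: [-0.002, 0.872, -0.49, 0.002]
contact_force: [0.7, -0.4, -3.3]
width: 0.0652
t 4.62 pos [0.5527 0.2173 0.1003] yaw -58.7 j1,6 [17. 76.] w 0.0652
TURN [-0.3  0.  36.6] SHIFT [0.1    0.1405 0.0048] rows 4.1 5.1
```

```bash
python3 -m handwheel '[[0,0,5,0.014,0.02,0,0.2],[0,0,10,0.028,0.039,0,0.2],[0,0,16,0.045,0.063,0,0.2],[0,0,22,0.062,0.087,0,0.2],[0,0,28,0.078,0.11,0,0.2],[0,0,33,0.09,0.127,0,0.2],[0,0,36.6,0.098,0.138,0,0.2],[0,0,36.6,0.1,0.1405,0,0.2],[0,0,36.6,0.1,0.1405,0,0.2],[0,0,36.6,0.1,0.1405,0,0.2]]'
python3 - <<'E'
from h import *
im,d,P=cloud("wrist"); cv2.imwrite("pics/w3.png",im); np.savez("pics/w3.npz",im=im,P=P)
c=np.array([.4847,.0588,0]); e=R.from_euler("z",-5.3,degrees=True).as_matrix()
for h,z,col in((.0485,.003,(0,0,255)),(.0365,.01,(0,255,0))):
    pts=[c+e@np.array([a*h,b*h,z]) for a,b in((1,1),(-1,1),(-1,-1),(1,-1))]
    for i in range(4): cv2.line(im,*[tuple(int(round(k)) for k in proj("wrist",pts[j%4])) for j in(i,i+1)],col,1)
cv2.imwrite("pics/w3o.png",cv2.resize(im[60:340,120:440],None,fx=2.5,fy=2.1))
go([.4847,.0588,.095],-95.3)
E
```

```text
time_s: 5.45
ee_pos: [0.4834, 0.0587, 0.097]
ee_rot: [-0.0, -0.675, 0.738, 0.0]
contact_force: [0.1, 0.2, -2.8]
width: 0.0653
t 5.5 pos [0.4835 0.0589 0.0972] yaw -95.1 j1,6 [ 1. 97.] w 0.0654
TURN [0.  0.  0.2] SHIFT [ 0.     -0.0012  0.0022] rows 0.1 0.0
```

View pics/w3o.png

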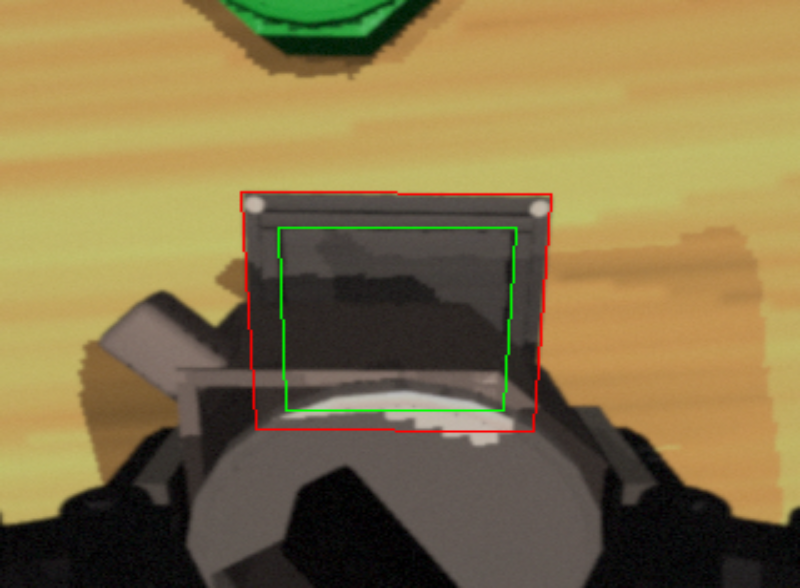

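```bash
python3 - <<'E'
from h import *
K,T=wfc("wrist")
st=arm.sense(); q=st["ee_rot"]; A=R.from_quat([q[1],q[2],q[3],q[0]])
for n,uv,z in(("tub far edge",(120+330/2.5,60+369/2.1),.136),("cap far edge",(120+398/2.5,60+391/2.1),.142),("cap L",(120+188/2.5,60+525/2.1),.142),("cap R",(120+603/2.5,60+525/2.1),.142)):
    r=T[:3,:3]@np.linalg.solve(K,[*uv,1]); X=T[:3,3]+r*(z-T[2,3])/r[2]
    print(n,A.inv().apply(X-st["ee_pos"]).round(4))
P=np.load("pics/w3.npz")["P"]; m=(abs(P[...,2]-.142)<.003)&(np.hypot(P[...,0]-.4835,P[...,1]-.0589)<.045)
Q=A.inv().apply(P[m]-st["ee_pos"]); print(len(Q),Q.min(0),Q.max(0))
E
```

```text
tub far edge [-0.0097 -0.0303 -0.0388]
cap far edge [ 0.0004 -0.0286 -0.0448]
cap L [-0.0313 -0.0026 -0.0448]
cap R [ 0.0314 -0.0027 -0.0448]
11632 [-0.04334509 -0.02937892 -0.04782812] [ 0.04320151  0.02036303 -0.04182612]
```

```bash
python3 -m handwheel '[[0,0,0.2,0,-0.0035,0.02,0.2],[0,0,0.2,0,-0.0035,0.045,0.2],[0,0,0.2,0,-0.0035,0.065,0.2],[0,0,0.2,0,-0.0035,0.073,0.2],[0,0,0.2,0,-0.0035,0.076,0.2],[0,0,0.2,0,-0.0035,0.079,0.2],[0,0,0.2,0,-0.0035,0.082,0.2],[0,0,0.2,0,-0.0035,0.084,0.2],[0,0,0.2,0,-0.0035,0.085,0.2],[0,0,0.2,0,-0.0035,0.085,0.2]]'
```

```text
time_s: 6.33
ee_pos: [0.4871, 0.058, 0.013]
ee_rot: [0.0, -0.673, 0.74, -0.0]
contact_force: [0.3, 0.1, -3.3]
width: 0.0651
```

```bash
python3 -m handwheel '[[0,0,0,0,0,0.001,0.2],[0,0,0,0,0,0.0015,0.2],[0,0,0,0,0,0.0015,-0.3],[0,0,0,0,0,0.0015,-1],[0,0,0,0,0,0.0015,-1],[0,0,0,0,0,0.0015,-1],[0,0,0,0,0,-0.03,-1],[0,0,0,0,0,-0.07,-1],[0,0,0,0,0,-0.11,-1],[0,0,0,0,0,-0.11,-1]]'
python3 - <<'E'
from h import *
im,d,P=cloud("wrist"); np.savez("pics/w4.npz",im=im,P=P); st=arm.sense()
Z=P[...,2]; go([.4847,.0588,.12],-95.3)
m=(abs(Z-.057)<.003)&(np.hypot(P[...,0]-.4847,P[...,1]-.0588)<.045); Q=P[m][:,:2]; print("cap",len(Q),Q.min(0),Q.max(0),np.median(Z[m]))
c=np.array([.4847,.0588,0]); e=R.from_euler("z",-5.3,degrees=True).as_matrix()
for h,z,col in((.0425,.01,(0,0,255)),(.033,.051,(0,255,0))):
    pts=[c+e@np.array([a*h,b*h,z]) for a,b in((1,1),(-1,1),(-1,-1),(1,-1))]
    for i in range(4): cv2.line(im,*[tuple(int(round(k)) for k in proj("wrist",pts[j%4],st)) for j in(i,i+1)],col,1)
# bar
m=(abs(Z-.076)<.004)&(np.hypot(P[...,0]-.4847,P[...,1]-.0588)<.025); r=cv2.minAreaRect((P[m][:,:2]*1000).astype(np.float32)); print("bar",m.sum(),r)
cv2.imwrite("pics/w4o.png",cv2.resize(im[100:340,140:420],None,fx=2.8,fy=2.5))
E
```

```text
time_s: 7.17
ee_pos: [0.4902, 0.0581, 0.1291]
ee_rot: [0.004, -0.673, 0.74, -0.003]
contact_force: [1.1, 0.4, 1.6]
width: 0.0852
t 7.22 pos [0.489  0.0581 0.1262] yaw -95.5 j1,6 [ 1. 97.] w 0.0855
TURN [-0.4  0.  -0.2] SHIFT [-0.0003  0.0044  0.0062] rows 0.2 0.1
cap 3568 [0.4526683  0.02730403] [0.51605201 0.09025393] 0.05731884378522918
bar 773 ((484.40484619140625, 58.72236633300781), (39.8089714050293, 10.174555778503418), 28.218111038208008)
```

View pics/w4o.png

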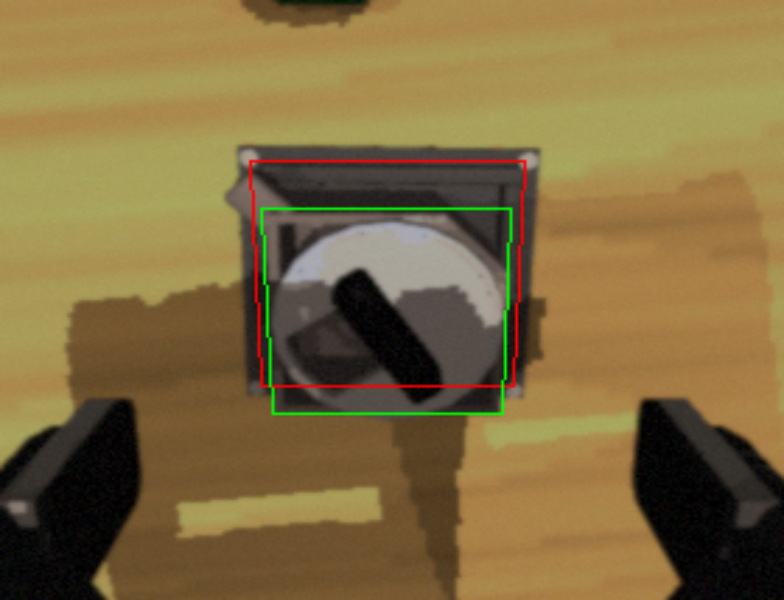

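Viewed: the dispenser is seated in the nest, with its cap centre at (0.4844, 0.0588) and cap top at z = 0.057. The window direction is about 118° and the lug about 40°, so the cap is at about +1.37 rad. Next I approach the bar.

```bash
python3 -m handwheel '[[0,0,-6,0,0.002,0,-1],[0,0,-13,0,0.0045,0.005,-1],[0,0,-20,0,0.0045,0.01,-1],[0,0,-27,0,0.0045,0.02,-1],[0,0,-33.7,0,0.0045,0.025,-1],[0,0,-33.7,0,0.0045,0.025,-1],[0,0,-33.7,0,0.0045,0.025,-1],[0,0,-33.7,0,0.0045,0.025,-1]]'
python3 -c "
from h import *
go([.4844,.0588,.060],-61.8)"
```

```text
time_s: 7.88
ee_pos: [0.4824, 0.0584, 0.0976]
ee_rot: [0.0, 0.857, -0.515, -0.0]
contact_force: [0.8, -0.0, 0.1]
width: 0.0855
t 7.88 pos [0.4824 0.0584 0.0976] yaw -62.0 j1,6 [ 1. 63.] w 0.0855
TURN [ 0.   0.  -0.2] SHIFT [ 0.0006 -0.002   0.0376] rows 0.9 0.0
```

```bash
python3 -m handwheel '[[0,0,-0.2,0.0005,-0.002,0.02,-1],[0,0,-0.2,0.0005,-0.002,0.033,-1],[0,0,-0.2,0.0005,-0.002,0.037,-1],[0,0,-0.2,0.0005,-0.002,0.037,-0.3],[0,0,-0.2,0.0005,-0.002,0.037,0.3],[0,0,-0.2,0.0005,-0.002,0.037,1],[0,0,-0.2,0.0005,-0.002,0.037,1],[0,0,-0.2,0.0005,-0.002,0.037,1],[0,0,-0.2,0.0005,-0.002,0.037,1],[0,0,-0.2,0.0005,-0.002,0.037,1]]' 30
```

```text
time_s: 8.72
ee_pos: [0.4847, 0.0589, 0.0611]
ee_rot: [-0.0, 0.859, -0.512, 0.0]
contact_force: [-0.5, -1.8, 3.7]
width: 0.0093
```

```bash
python3 -m handwheel '[[0,0,5,0,0,0,1],[0,0,11,0,0,0,1],[0,0,18,0,0,0,1],[0,0,25,0,0,0,1],[0,0,32,0,0,0,1],[0,0,39,0,0,0,1],[0,0,46,0,0,0,1],[0,0,53,0,0,0,1],[0,0,60,0,0,0,1],[0,0,66,0,0,0,1]]' && python3 -m handwheel '[[0,0,6,0,0,0,1],[0,0,10,0,0,0,1],[0,0,12.5,0,0,0,1],[0,0,12.5,0,0,0,1],[0,0,12.5,0,0,0,1]]'
python3 - <<'E'
from h import *
go([.4844,.0588,.060],-140.3); print(arm.sense()["contact_force"],arm.sense()["ft_torque"])
E
```

```text
time_s: 9.55
ee_pos: [0.4847, 0.0587, 0.0611]
ee_rot: [0.0, -0.439, 0.898, -0.0]
contact_force: [-1.1, -3.9, 5.0]
width: 0.0088
time_s: 9.97
ee_pos: [0.4846, 0.0587, 0.0611]
ee_rot: [0.0, -0.342, 0.94, -0.0]
contact_force: [-1.0, -3.4, 6.5]
width: 0.009
t 9.97 pos [0.4846 0.0587 0.0611] yaw -140.0 j1,6 [  1. 141.] w 0.009
TURN [-0.   0.   0.3] SHIFT [0.0001 0.0002 0.0011] rows 0.0 0.0
[-1.03009353 -3.40828708  6.49452921] [-0.55439827  0.2147253  -0.0144297 ]
```

```bash
python3 -m handwheel '[[0,0,0,0,0,0,-1],[0,0,0,0,0,0,-1],[0,0,0,0,0,0,-1],[0,0,0,0,0,-0.02,-1],[0,0,0,0,0,-0.06,-1],[0,0,0,0,0,-0.1,-1],[0,0,0,0,0,-0.1,-1],[0,0,0,0,0,-0.1,-1]]'
cat >> h.py <<'E'
def disp(tag,c0=(.4844,.0588),crop=True):
    im,d,P=cloud("wrist"); st=arm.sense(); Z=P[...,2]; c0=np.array(c0); D=np.hypot(P[...,0]-c0[0],P[...,1]-c0[1])
    m=(abs(Z-.076)<.004)&(D<.025); print("bar",np.round(np.hstack(cv2.minAreaRect((P[m][:,:2]*1000).astype(np.float32))),1))
    m=(abs(Z-.0572)<.003)&(D<.035); Q=P[m][:,:2]; print("cap box mid",((Q.min(0)+Q.max(0))/2).round(4),"size",(Q.max(0)-Q.min(0)).round(4),"z",np.median(Z[m]).round(4))
    # rectified top views: tub plane z=.051 and cap plane
    for k,z in (("tub",.051),("cap",.057)):
        g=np.array([[c0[0]+a,c0[1]+b,z] for a,b in((.06,.06),(.06,-.06),(-.06,-.06),(-.06,.06))])
        H=cv2.getPerspectiveTransform(np.float32([proj("wrist",x,st) for x in g]),np.float32([[0,0],[400,0],[400,400],[0,400]]))
        o=cv2.warpPerspective(im,H,(400,400),flags=cv2.INTER_CUBIC); out=o if k=="tub" else np.hstack([out,o])
    cv2.imwrite(f"pics/{tag}.png",cv2.convertScaleAbs(out,alpha=1.4,beta=15))
E
python3 -c "
from h import *
disp('w5'); go([.565,-.181,.15],-90)"
```

```text
time_s: 10.63
ee_pos: [0.4854, 0.0591, 0.1625]
ee_rot: [0.002, -0.342, 0.94, -0.001]
contact_force: [0.1, -0.1, -0.5]
width: 0.0855
bar [484.3  58.7   9.9  38.9  39.8]
cap box mid [0.4843 0.0592] size [0.0631 0.0635] z 0.0574
t 10.68 pos [0.4844 0.059  0.1609] yaw -140.0 j1,6 [  1. 142.] w 0.0856
TURN [ -0.   0. -50.] SHIFT [ 0.0924 -0.2357  0.011 ] rows 6.1 7.0
```

View pics/w5.png

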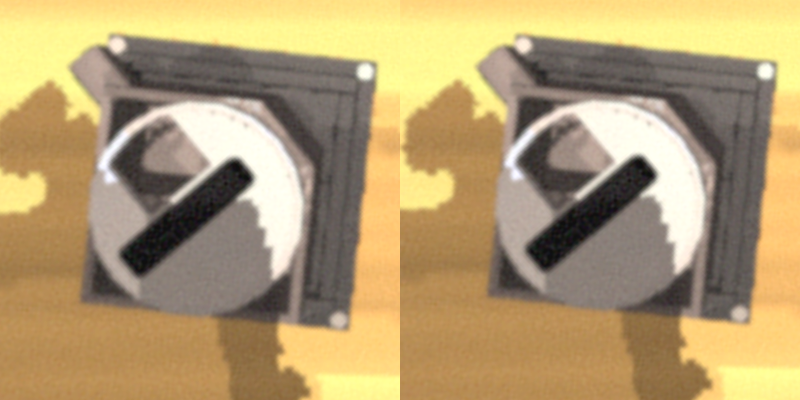

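Viewed: the window is over the lug compartment, with cap angle about 0, and the tub is still seated. Next I go to the spacer.

```bash
python3 -m handwheel '[[0,0,-7,0.01,-0.025,0,-1],[0,0,-14,0.02,-0.05,0.005,-1],[0,0,-21,0.03,-0.08,0.01,-1],[0,0,-28,0.045,-0.115,0.01,-1],[0,0,-35,0.06,-0.15,0.01,-1],[0,0,-42,0.073,-0.185,0.01,-1],[0,0,-49,0.083,-0.21,0.01,-1],[0,0,-56,0.09,-0.23,0.01,-1],[0,0,-63,0.092,-0.236,0.01,-1],[0,0,-70,0.092,-0.236,0.01,-1]]' && python3 -m handwheel '[[0,0,0,0,0,0,-1],[0,0,0,0,0,0,-1],[0,0,0,0,0,0,-1]]'
python3 - <<'E'
from h import *
im,d,P=cloud("wrist"); st=arm.sense(); Z=P[...,2]
for r in arm.trace("wrist","spacer_center")[:2]: print(r["conf"],np.round(r["rect"]),np.nanmedian(P[r["region"]],0).round(4))
m=(abs(Z-.036)<.003)&(np.hypot(P[...,0]-.565,P[...,1]+.181)<.04); Q=(P[m][:,:2]*1000).astype(np.float32)
print(len(Q),cv2.minAreaRect(Q),cv2.minEnclosingCircle(Q),np.median(Z[m]),Q.mean(0))
g=np.float32([[.565+a,-.181+b,.036] for a,b in((.03,.03),(.03,-.03),(-.03,-.03),(-.03,.03))])
H=cv2.getPerspectiveTransform(np.float32([proj("wrist",x,st) for x in g]),np.float32([[0,0],[400,0],[400,400],[0,400]]))
cv2.imwrite("pics/w6.png",np.hstack([cv2.warpPerspective(im,H,(400,400),flags=2),cv2.resize(im,(400,400))]))
go([.565,-.181,.15],-70)
E
```

```text
time_s: 11.52
ee_pos: [0.5649, -0.1826, 0.1484]
ee_rot: [0.0, 0.82, -0.572, -0.001]
contact_force: [-0.6, 0.8, 0.8]
width: 0.0853
time_s: 11.77
ee_pos: [0.565, -0.1806, 0.1498]
ee_rot: [0.0, 0.818, -0.575, -0.001]
contact_force: [1.8, -0.7, 0.5]
width: 0.0854
0.75 [268. 195.  16.  25.] [ 0.5629 -0.1766  0.0354]
213 ((560.2356567382812, -177.69139099121094), (13.54677963256836, 15.299661636352539), 20.91244125366211) ((560.294189453125, -177.62171936035156), 7.696416854858398) 0.0359550255300049 [ 560.3779  -177.36584]
t 11.87 pos [ 0.5652 -0.1806  0.1503] yaw -70.2 j1,6 [-22.  48.] w 0.0852
TURN [ 0.   0.  -0.2] SHIFT [0.0003 0.0003 0.0003] rows 0.0 0.0
```

View pics/w6.png

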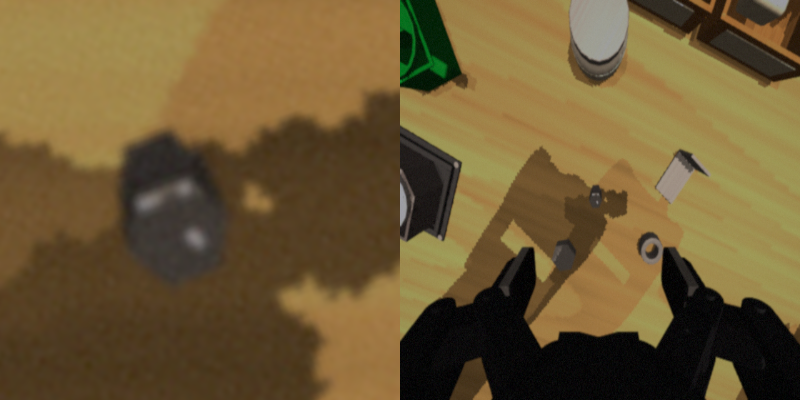

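```bash
python3 -m handwheel '[[0,0,-7,-0.0045,0.0036,0.02,-0.5],[0,0,-14,-0.0045,0.0036,0.04,-0.5],[0,0,-21,-0.0045,0.0036,0.05,-0.5],[0,0,-28,-0.0045,0.0036,0.05,-0.5],[0,0,-31,-0.0045,0.0036,0.05,-0.5],[0,0,-31,-0.0045,0.0036,0.05,-0.5],[0,0,-31,-0.0045,0.0036,0.05,-0.5],[0,0,-31,-0.0045,0.0036,0.05,-0.5]]'
python3 - <<'E'
from h import *
W=0; Cs=[]
th=np.arange(0,60,5)
for k in range(4):
    im,d,P=cloud("wrist"); Z=P[...,2]
    m=(abs(Z-.036)<.0025)&(np.hypot(P[...,0]-.5603,P[...,1]+.1776)<.015); Q=P[m][:,:2]*1000
    Cs.append((Q.min(0)+Q.max(0))/2)
    w=[np.mean([np.subtract(*np.percentile(Q@[np.cos(a),np.sin(a)],[99,1])) for a in np.radians(t+np.array([0,60,120]))]) for t in th]
    W=W+np.array(w)/4
print(len(Q),np.c_[th,W.round(2)].tolist(),np.round(Cs,1))
cv2.imwrite("pics/w7.png",im); u,v=proj("wrist",np.array([.5603,-.1776,.036])); print(u,v)
g=cv2.resize(im[int(v)-20:int(v)+20,int(u)-20:int(u)+20],(500,500),interpolation=2); cv2.imwrite("pics/w7c.png",cv2.convertScaleAbs(g,alpha=1.6,beta=10))
go([.5603,-.1776,.03],-39)
E
```

```text
time_s: 12.53
ee_pos: [0.5605, -0.178, 0.1009]
ee_rot: [0.0, 0.942, -0.336, 0.0]
contact_force: [-0.2, 0.4, 0.1]
width: 0.064
316 [[0.0, 14.22], [5.0, 14.12], [10.0, 13.97], [15.0, 13.86], [20.0, 13.68], [25.0, 13.74], [30.0, 13.95], [35.0, 14.14], [40.0, 14.28], [45.0, 14.34], [50.0, 14.34], [55.0, 14.28]] [[ 560.1 -177.5]
 [ 559.8 -177.4]
 [ 560.  -177.3]
 [ 559.8 -177.4]]
277.66721557452496 224.0474041363203
t 12.73 pos [ 0.5605 -0.178   0.1008] yaw -39.1 j1,6 [-22.  17.] w 0.0641
TURN [-0.  -0.  -0.1] SHIFT [-0.0004 -0.0002  0.0708] rows 1.7 0.0
```

View pics/w7c.png

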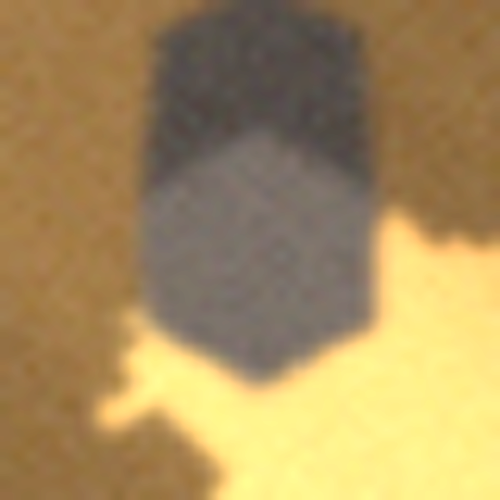

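Viewed: the hexagonal top has two flats facing the jaws at yaw −39°, as needed. Next I grasp its upper half.

```bash
python3 -m handwheel '[[0,0,0,-0.0005,0,0.035,-0.5],[0,0,0,-0.0005,0,0.06,-0.5],[0,0,0,-0.0005,0,0.077,-0.5],[0,0,0,-0.0005,0,0.083,-0.5],[0,0,0,-0.0005,0,0.083,-0.2],[0,0,0,-0.0005,0,0.083,0.2],[0,0,0,-0.0005,0,0.083,1],[0,0,0,-0.0005,0,0.083,1],[0,0,0,-0.0005,0,0.083,1],[0,0,0,-0.0005,0,0.083,1]]' 40 && python3 -m handwheel '[[0,0,0,0,0,0,1],[0,0,0,0,0,-0.03,1],[0,0,0,0,0,-0.07,1],[0,0,0,0,0,-0.11,1],[0,0,0,0,0,-0.12,1],[0,0,0,0,0,-0.12,1]]'
python3 -c "
from h import *
go([.4986,.0708,.12],-50.2)"
```

```text
time_s: 13.57
ee_pos: [0.5608, -0.1781, 0.019]
ee_rot: [0.0, 0.942, -0.334, 0.001]
contact_force: [-0.3, 0.6, 6.2]
width: 0.0126
time_s: 14.07
ee_pos: [0.5618, -0.1784, 0.1417]
ee_rot: [0.0, 0.942, -0.334, 0.003]
contact_force: [0.6, 0.0, -0.3]
width: 0.0128
t 14.07 pos [ 0.5618 -0.1784  0.1417] yaw -39.1 j1,6 [-22.  17.] w 0.0128
TURN [-0.2 -0.4 11.1] SHIFT [-0.2062 -0.1537  0.0206] rows 6.2 1.6
```

```bash
python3 -m handwheel '[[0,0,2,-0.02,-0.015,0,1],[0,0,4,-0.05,-0.038,0,1],[0,0,6,-0.08,-0.06,0,1],[0,0,8,-0.11,-0.083,0,1],[0,0,10,-0.14,-0.105,0,1],[0,0,11,-0.17,-0.127,0,1],[0,0,11,-0.19,-0.142,0.01,1],[0,0,11,-0.2,-0.15,0.02,1],[0,0,11,-0.206,-0.1537,0.02,1],[0,0,11,-0.206,-0.1537,0.02,1]]' && python3 -m handwheel '[[0,0,0,0,0,0,1],[0,0,0,0,0,0,1]]'
python3 - <<'E'
from h import *
go([.4986,.0708,.064],-50.2)
im,d,P=cloud("wrist"); cv2.imwrite("pics/w8.png",cv2.resize(im[100:400,130:430],(780,600)))
Z=P[...,2];D=np.hypot(P[...,0]-.4844,P[...,1]-.0588)
m=(abs(Z-.076)<.004)&(D<.022); print("bar",m.sum(),np.round(np.hstack(cv2.minAreaRect((P[m][:,:2]*1000).astype(np.float32))),1))
# spacer lower end in hand, tool frame
st=arm.sense(); q=st["ee_rot"]; A=R.from_quat([q[1],q[2],q[3],q[0]])
Q=A.inv().apply(np.nan_to_num(P-st["ee_pos"]).reshape(-1,3)); k=(abs(Q[:,0])<.012)&(abs(Q[:,1])<.02)&(Q[:,2]>.002)&(Q[:,2]<.022); print(k.sum(),Q[k].min(0).round(4),Q[k].max(0).round(4))
E
```

```text
time_s: 14.9
ee_pos: [0.496, 0.0722, 0.1168]
ee_rot: [0.001, 0.906, -0.422, -0.001]
contact_force: [-0.8, -0.5, -0.1]
width: 0.0127
time_s: 15.07
ee_pos: [0.4974, 0.0706, 0.1179]
ee_rot: [-0.0, 0.906, -0.423, 0.0]
contact_force: [-0.7, 0.4, -0.6]
width: 0.0125
t 15.07 pos [0.4974 0.0706 0.1179] yaw -50.1 j1,6 [ 3. 53.] w 0.0125
TURN [-0.  -0.   0.1] SHIFT [ 0.0006 -0.001   0.0539] rows 1.3 0.0
bar 19 [486.9  62.    2.7  39.4  39.3]
284 [-0.0078 -0.0082  0.002 ] [ 0.0061 -0.0033  0.0199]
```

View pics/w8.png

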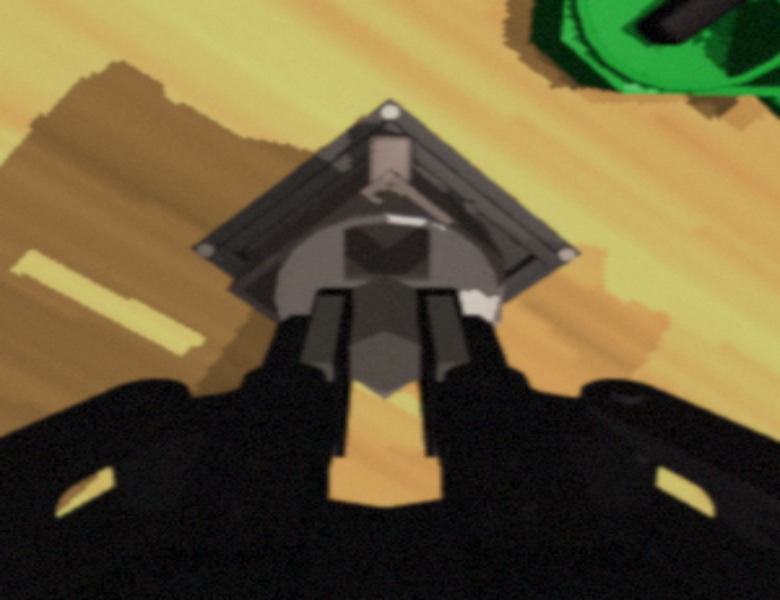

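```bash
python3 -m handwheel '[[0,0,0,0.0006,-0.001,0.01,1],[0,0,0,0.0006,-0.001,0.022,1],[0,0,0,0.0006,-0.001,0.032,1],[0,0,0,0.0006,-0.001,0.037,1],[0,0,0,0.0006,-0.001,0.042,1],[0,0,0,0.0006,-0.001,0.047,1],[0,0,0,0.0006,-0.001,0.052,1],[0,0,0,0.0006,-0.001,0.055,1],[0,0,0,0.0006,-0.001,0.055,1],[0,0,0,0.0006,-0.001,0.055,1]]'
```

```text
time_s: 15.95
ee_pos: [0.4982, 0.0716, 0.0627]
ee_rot: [-0.0, 0.906, -0.423, -0.0]
contact_force: [-0.1, 0.6, -1.6]
width: 0.0126
```

```bash
python3 -m handwheel '[[0,0,0,0,0,0,-0.3],[0,0,0,0,0,0,-0.3],[0,0,0,0,0,0,-0.3],[0,0,0,0,0,0,-0.3],[0,0,0,0,0,-0.03,-0.3],[0,0,0,0.0,0.01,-0.07,-1],[0,0,0,0.0,0.018,-0.1,-1],[0,0,0,0.0,0.018,-0.1,-1],[0,0,0,0.0,0.018,-0.1,-1],[0,0,0,0.0,0.018,-0.1,-1]]'
python3 -c "
from h import *
disp('w9'); go([.4844,.0588,.060],39.8)"
```

```text
time_s: 16.78
ee_pos: [0.4841, 0.06, 0.1624]
ee_rot: [0.0, 0.906, -0.423, -0.0]
contact_force: [0.6, -0.2, -0.6]
width: 0.085
bar [484.3  59.4   9.8  38.9  39.9]
cap box mid [0.4841 0.0593] size [0.0635 0.0636] z 0.0573
t 16.83 pos [0.4839 0.0601 0.1618] yaw -50.1 j1,6 [ 2. 52.] w 0.0853
TURN [  0.    0.1 -89.9] SHIFT [0.0014 0.0003 0.1018] rows 2.4 12.5
```

View pics/w9.png

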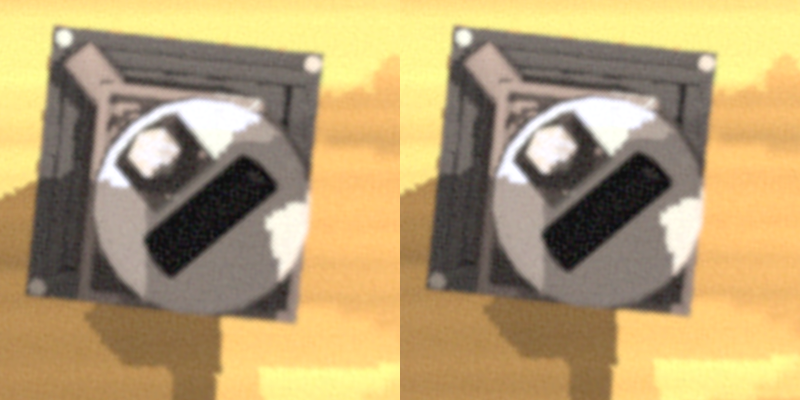

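Viewed: the spacer stands in the lug compartment, seen through the window at left panel (150,150). I turn the gripper to yaw 40° for the bar and check the spacer's height.

```bash
python3 - <<'E'
from h import *
im,d,P=cloud("wrist"); m=np.hypot(P[...,0]-.4975,P[...,1]-.0705)<.006; print("in window z",np.nanpercentile(P[m][:,2],[10,50,90]).round(4))
E
python3 -m handwheel '[[0,0,-7,0.001,0,0,-1],[0,0,-14,0.001,0,0,-1],[0,0,-21,0.001,0,0,-1],[0,0,-28,0.001,0,0,-1],[0,0,-35,0.001,0,0,-1],[0,0,-42,0.001,0,0,-1],[0,0,-49,0.001,0,0,-1],[0,0,-56,0.001,0,0,-1],[0,0,-63,0.001,0,0,-1],[0,0,-70,0.001,0,0,-1]]' && python3 -m handwheel '[[0,0,-7,0,0,0.02,-1],[0,0,-14,0,0,0.04,-1],[0,0,-20,0,0,0.06,-1],[0,0,-20,0,0,0.06,-1],[0,0,-20,0,0,0.06,-1],[0,0,-20,0,0,0.06,-1]]'
python3 -c "
from h import *
go([.4843,.0591,.061],39.8)"
```

```text
in window z [0.0428 0.2473 0.2555]
time_s: 17.72
ee_pos: [0.4846, 0.0594, 0.1615]
ee_rot: [-0.0, 0.984, 0.176, -0.001]
contact_force: [0.8, -0.3, -0.4]
width: 0.0854
time_s: 18.22
ee_pos: [0.4852, 0.0594, 0.1031]
ee_rot: [-0.0, 0.94, 0.34, -0.0]
contact_force: [-0.6, -0.1, 0.1]
width: 0.0855
t 18.22 pos [0.4852 0.0594 0.1031] yaw 39.7 j1,6 [  2. -38.] w 0.0855
TURN [-0.   0.  -0.1] SHIFT [-0.0009 -0.0004  0.0421] rows 1.0 0.0
```

```bash
python3 -m handwheel '[[0,0,0,-0.0009,-0.0004,0.02,-1],[0,0,0,-0.0009,-0.0004,0.036,-1],[0,0,0,-0.0009,-0.0004,0.042,-1],[0,0,0,-0.0009,-0.0004,0.042,-0.3],[0,0,0,-0.0009,-0.0004,0.042,0.3],[0,0,0,-0.0009,-0.0004,0.042,1],[0,0,0,-0.0009,-0.0004,0.042,1],[0,0,0,-0.0009,-0.0004,0.042,1],[0,0,0,-0.0009,-0.0004,0.042,1],[0,0,0,-0.0009,-0.0004,0.042,1]]' 30 && python3 -m handwheel '[[0,0,5,0,0,0,1],[0,0,11,0,0,0,1],[0,0,18,0,0,0,1],[0,0,25,0,0,0,1],[0,0,32,0,0,0,1],[0,0,39,0,0,0,1],[0,0,46,0,0,0,1],[0,0,53,0,0,0,1],[0,0,60,0,0,0,1],[0,0,67,0,0,0,1]]' && python3 -m handwheel '[[0,0,7,0,0,0,1],[0,0,14,0,0,0,1],[0,0,20,0,0,0,1],[0,0,23,0,0,0,1],[0,0,23,0,0,0,1],[0,0,23,0,0,0,1]]'
python3 -c "
from h import *
go([.4843,.0591,.061],-50)"
```

```text
time_s: 19.05
ee_pos: [0.4843, 0.059, 0.0612]
ee_rot: [0.0, 0.94, 0.341, 0.0]
contact_force: [-0.6, 0.0, 5.1]
width: 0.009
time_s: 19.88
ee_pos: [0.4844, 0.059, 0.0612]
ee_rot: [-0.0, 0.972, -0.237, 0.0]
contact_force: [0.2, -0.0, 5.7]
width: 0.009
time_s: 20.38
ee_pos: [0.4845, 0.059, 0.0612]
ee_rot: [-0.0, 0.906, -0.422, 0.0]
contact_force: [-0.7, -0.2, 6.0]
width: 0.0091
t 20.38 pos [0.4845 0.059  0.0612] yaw -50.0 j1,6 [ 1. 51.] w 0.0091
TURN [-0. -0.  0.] SHIFT [-0.0002  0.0001  0.0002] rows 0.0 0.0
```

```bash
python3 -m handwheel '[[0,0,0,0,0,0,-0.5],[0,0,0,0,0,0,-1],[0,0,0,0,0,0,-1],[0,0,0,0,0,0,-1],[0,0,0,0,0,-0.02,-1],[0,0,0,0,0,-0.06,-1],[0,0,0,0,0,-0.1,-1],[0,0,0,0,0,-0.1,-1],[0,0,0,0,0,-0.1,-1],[0,0,0,0,0,-0.1,-1]]'
python3 -c "
from h import *
disp('w10')"
```

```text
time_s: 21.22
ee_pos: [0.4836, 0.059, 0.1602]
ee_rot: [0.0, 0.906, -0.423, -0.0]
contact_force: [0.4, 0.4, -0.7]
width: 0.0855
bar [484.2  59.8  39.6   9.7  40.3]
cap box mid [0.484  0.0595] size [0.0633 0.0633] z 0.0573
```

View pics/w10.png

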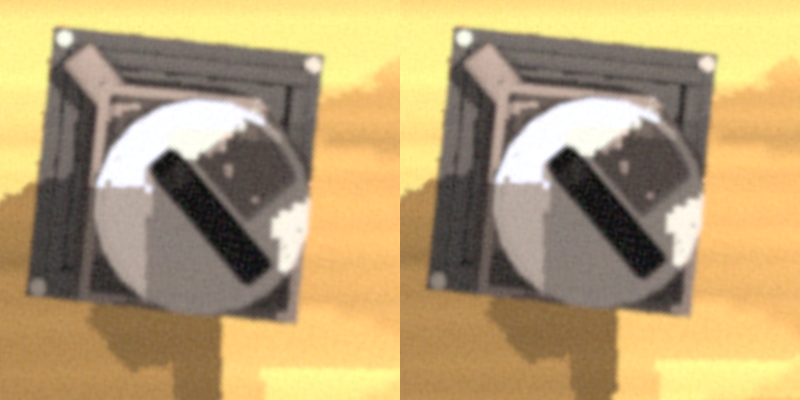

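Viewed: the window is over the solid cut corner (left panel 250,165), within about 1°, and the dispenser is seated and released. I hand the job in.

```bash
python3 -c "
from cell import arm
print(arm.close_job())"
```

```text
the job is handed in; nothing more can be done
None
```

The job is done and handed in at about 21 s on the robot's clock. It reports no verdict, so what follows rests on my own last checks.

- **What I did:** I set the grey dispenser down in the nest and let go, then turned its cap from about +1.37 rad to about 0. I dropped the spacer through the window into the lug's compartment, turned the cap on by −90° and let go. The gripper is raised about 0.1 m clear of the dispenser.
- **Dispenser:** The cap centre is within about 1 mm of the nest centre I measured. The cap top is at z = 0.057 m, which is right for a dispenser standing flat on the nest floor.
- **Spacer:** Its top measured 0.043 m through the window, as expected for a spacer standing on the compartment floor. I measured this before the last turn of the cap, which now hides it.
- **Cap:** The window points at about −50°, the same direction as the cut-off corner, so the dispenser is shut within a degree or two.
- **Not checked:** I took no final overview picture of the other things on the bench. The contact forces read after each move gave no sign of a knock.
- **Disagreement:** The bar's angle measured about 3.5° different before and after I set the dispenser in the nest. I used the later reading.

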